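# Re-rack the kiln props in reverse order

### The job

Take the four kiln props off the setter tiles on the ware board and stand them upright in the four wells of the prop rack, one to a well, in the reverse order: the prop that stood at the left end of the row goes into the right-end well, and so on to the one from the right end in the left-end well. Do not knock any prop over.

Things in the scene. Friction and masses are not known exactly. Their poses are not given: they have to be found in the camera images.
- tall (a point): the tall plain round kiln prop: a cylinder, 34 mm diameter, 78 mm high (the tallest of the four). Loose, solid, pale grey-white refractory, 0.08 to 0.21 kg. The point is its centre, half-way up; z is its axis, up as it stands.
- wide (a point): the short wide round kiln prop: a cylinder, 44 mm diameter, 54 mm high (the lowest and widest). Loose, solid, pale grey-white refractory, 0.08 to 0.21 kg. The point is its centre, half-way up; z is its axis, up as it stands.
- square (a point): the square kiln prop: a square post with sides of 32 mm, 62 mm high; x and y are square to its faces. Loose, solid, pale grey-white refractory, 0.08 to 0.21 kg. The point is its centre, half-way up; z is its axis, up as it stands.
- stepped (a point): the stepped round kiln prop: a foot of 42 mm diameter and 20 mm high that carries a thinner round post of 28 mm diameter; 70 mm high in all. Loose, solid, pale grey-white refractory, 0.08 to 0.21 kg. The point is its centre, half-way up; z is its axis, up as it stands.
- tall_pad: the setter tile on which the tall prop stands at the start: a fixed dark flat square, 54 x 54 x 6 mm, its top 33 mm above the table; the four tiles are alike. It stays on the ware board and so keeps showing where the prop stood. Origin: centre of its underside.
- wide_pad: the setter tile on which the wide prop stands at the start: a fixed dark flat square, 54 x 54 x 6 mm, its top 33 mm above the table; the four tiles are alike. It stays on the ware board and so keeps showing where the prop stood. Origin: centre of its underside.
- square_pad: the setter tile on which the square prop stands at the start: a fixed dark flat square, 54 x 54 x 6 mm, its top 33 mm above the table; the four tiles are alike. It stays on the ware board and so keeps showing where the prop stood. Origin: centre of its underside.
- stepped_pad: the setter tile on which the stepped prop stands at the start: a fixed dark flat square, 54 x 54 x 6 mm, its top 33 mm above the table; the four tiles are alike. It stays on the ware board and so keeps showing where the prop stood. Origin: centre of its underside.
- ware_board: the ware board: a fixed pale wooden plank, 90 x 330 mm, top 27 mm above the table, end lips to 33 mm, that carries the four setter tiles in a row at x = 0, y = +112.5, +37.5, -37.5, -112.5 mm. Origin: on the table under its centre; y runs along the row towards its left end as the robot sees it, x away from the robot. It may be the nearer or the farther of the two rows.
- prop_rack: the prop rack: a fixed darker wooden board, 90 x 330 mm, top 27 mm above the table, with four round wells 62 mm across and 6 mm deep (floors 21 mm above the table), centred at x = 0, y = +112.5, +37.5, -37.5, -112.5 mm. Origin: on the table under its centre; y runs along the row towards its left end as the robot sees it, x away from the robot.
Mind the look-alikes: they are no part of the job. What is shaped like the part that bears stepped but blue or red is not meant. Leave any orange look-alike of the part that bears tall alone.

How it is judged:
By the outcome, as a careful person would: the job done as asked, in the order asked, and still so for the second after the job is handed in, with the robot touching nothing.
It also fails if it takes over 109 s, if anything falls off the work surface, if the arm or the gripper's body presses on something with over 40 N, if the wrist force passes 120 N, or if a joint passes its speed limit or range.

### The arm

A 6-joint arm with a two-finger parallel gripper is mounted at the origin on a cart in front of the work surface, level with it; the furniture and walls round the work are solid. World frame = base frame: x ahead of the robot, y to its left, z up, the work surface at z = 0. Lengths are in m, angles in degrees, forces in N, time in s.
With the tool pointing down it reaches from about 0.375 to 0.9 m from the base axis. Payload 3.1 kg.
Tool frame: the origin (TCP) lies on the centre line of the jaws, within the pads' length; the fingertips stand 14 mm ahead of it and the grasp point (between the pads) lies 5 mm behind it (bot.tips_ahead is the distance from the TCP to the fingertips, in m); z points along the fingers, y is the line along which they close (so a half turn about z gives the same grasp; the last joint's range is limited). The gripper opens to 87 mm and grips with 3 to 60 N. Pads are 19 mm wide; open, the fingers measure 117 mm over their backs; the gripper's body (75 mm by 190 mm) begins 51 mm behind the grasp point.
Start: joints at [-83.05, 30.224, 82.088, -0, 67.689, -10.227], TCP at [0.185, -0.597, 0.237] pointing down, gripper open.
Joint ranges: [-176.69, 176.69], [-43.24, 126.21], [12.49, 139.97], [-82, 262], [0, 151.66], [-163.58, 163.58]. Speed limits (degrees/s): [159.86, 159.86, 180, 180, 180, 180].

### API

Orientations are given as a 3x3 rotation matrix whose columns are the frame's x, y, z axes.
In Python, from rig import bot gives the robot as it stands.
- The arm moves only by the tool play_rows, never from a script. Its argument "moves" is a list that holds one entry, the list of rows, each a list of 6 numbers: the shift along the tool's x, y, z in mm, then the turn, a rotation vector about the tool's x, y, z in rad. A call has 1 to 5 rows; each row shifts and turns the commanded pose from where the row before left it, along the tool's axes as they then stand; what a row does not reach is not made up. A row lasts 1/10 s, in which the tool goes at most 50 mm and 8.59 degrees, less where a joint would pass 70% of its speed; a pose out of reach is approached as far as the arm can. A call with a gripper value outside its range is refused whole. "fingers" is the opening, from -1 (shut) to 1 (fully open), set as the call begins (left out, the last holds). The fingers move at their own pace and stop on an object; the grip force is fixed at half the most. Time passes only in rows, so rows that do not move let the fingers close. It gives the time, the measured TCP pose, the force, the opening and the grip force at its end, in the units of the state.
- bot.read_state(): the state, without advancing time (a new reading comes with each control period).
- bot.capture(name): name is "scene" or "top"; returns a dict with "image" (384x512x3 uint8, blue, green, red), "fx", "fy", "cx", "cy" (pixels), "R" (3x3) and "t" (3): a world point X has camera coordinates R X + t. Camera axes: x right, y down, z forward; pixel columns grow to the right and rows downward; lengths in m; the calibration is good to about 2 mm. A picture is of the moment at which its call begins. There is no depth.
- bot.hand_in(): hands the job in; it is judged then, once.
Trained networks look in a picture, given as the dict that the camera call returned (one of the last four; its "shot" number tells which), for a name from the list of things; names that differ only in an ending like _2 or _b are one class to them, and where a whole thing is asked for, a point or a joint stands for the part that bears it (a point fixed in the world has none). Each returns a list of dicts, best first, with "confidence" (0 to 1); they miss things now and then, are a little off and sometimes report something else, mostly with a low value. They report only what shows in the picture. A call takes as long as a camera call. They do not tell look-alikes from the thing itself.
- bot.search_frame(picture, query): "centre" ([column, row] in pixels, amid what is visible of it).
- bot.silhouettes(picture, query): "pixels" (384x512 bool, what is visible of it) and "centre" ([column, row] in pixels, amid what is visible of it).
- bot.pinpoint(picture, query): "centre" ([column, row] in pixels: a listed point, or the origin of a listed thing).
The state is a dict: "time_s": time; "joint_positions": joint angles; "qvel": joint speeds; "tau": joint torques, N m; "position": TCP position; "tcp_rot": TCP orientation; "force": force on the tool from outside, world axes, zero at the start; "moment": the same for the moment, N m; "opening": opening from 0.0 (shut) to 1.0 (fully open); "grasp_force": force on a finger pad.
Only numpy, scipy, OpenCV 4.12 (cv2) and the standard library are available. Lean on these libraries where they do the work, as an engineer would, in place of code of your own. Each camera call takes 0.05 s, during which the arm holds its last target. There are 200 camera calls.

## Working session

There is one attempt and no reset: what is moved stays moved. The work goes in short steps, Python scripts to look and compute and a tool call to move; the robot and the scene stay as the last step left them, time stands still between calls to the robot, and variables do not carry over. Pictures are saved under pics/ and viewed, at most 14 in all, crops included, and the job is handed in when it is done.

Besides the shell and the picture viewer there is one more tool, called as name(argument=value, ...) on one line, values as JSON. play_rows: Moves the arm, as the interface text tells. Its arguments: {"type":"object","properties":{"moves":{"type":"array","items":{"type":"array","items":{"type":"array","items":{"type":"number"}}}},"fingers":{"type":"number"}},"required":["moves"]}

```bash
mkdir -p pics; ls; cat > h.py <<'E'
import numpy as np, cv2
from rig import bot
def ray(p,uv):
    R=np.array(p["R"]);t=np.array(p["t"]);d=R.T@np.array([(uv[0]-p["cx"])/p["fx"],(uv[1]-p["cy"])/p["fy"],1]);return -R.T@t,d
def atz(p,uv,z):
    c,d=ray(p,uv);return c+d*(z-c[2])/d[2]
def proj(p,X):
    q=np.array(p["R"])@np.array(X)+np.array(p["t"]);return np.array([p["fx"]*q[0]/q[2]+p["cx"],p["fy"]*q[1]/q[2]+p["cy"]])
def tri(a,ua,b,ub):
    c1,d1=ray(a,ua);c2,d2=ray(b,ub);s=np.linalg.lstsq(np.c_[d1,-d2],c2-c1,rcond=None)[0];p1=c1+s[0]*d1;p2=c2+s[1]*d2
    return (p1+p2)/2,np.linalg.norm(p1-p2)
E
python3 - <<'E'
from h import *
np.set_printoptions(precision=4,suppress=True)
s=bot.capture("scene");t=bot.capture("top")
cv2.imwrite("pics/a.png",np.hstack([s["image"],t["image"]])[:, :]) 
cv2.imwrite("pics/s1.png",cv2.resize(s["image"],(800,600)));cv2.imwrite("pics/t1.png",cv2.resize(t["image"],(800,600)))
for p in(s,t): print(-np.array(p["R"]).T@p["t"],np.array(p["R"]).T[:,2],p["fx"])
Z=dict(tall=.072,wide=.06,square=.064,stepped=.068,tall_pad=.027,wide_pad=.027,square_pad=.027,stepped_pad=.027,ware_board=0,prop_rack=0)
for n,z in Z.items():
  for k,p in(("s",s),("t",t)):
    for r in bot.pinpoint(p,n)[:4]: print(n,k,np.round(r["centre"],1),round(r["confidence"],2),atz(p,r["centre"],z)[:2])
print(np.array(bot.read_state()["tcp_rot"]))
E
```

```text
pics
[0.0262 0.7    0.501 ] [ 0.6531 -0.5611 -0.5085] 367.2779436095848
[0.4639 0.1951 0.9301] [ 0.1552 -0.005  -0.9879] 386.9189012454917
tall s [258.8 173.7] 0.78 [0.634  0.1508]
tall s [238.1 165.4] 0.72 [0.7041 0.1611]
tall t [270.2 180.8] 0.74 [0.6276 0.1467]
tall t [278.  127.4] 0.74 [0.7525 0.1248]
wide s [227.8 216.4] 0.7 [0.5476 0.3156]
wide s [275.8 166.1] 0.67 [0.6544 0.0713]
wide t [298.7 172.2] 0.85 [0.6485 0.0799]
square s [226.7 201.3] 0.6 [0.5922 0.2844]
square t [205.8 202.3] 0.6 [0.5832 0.2932]
stepped s [242.3 189.3] 0.77 [0.6057 0.2278]
stepped s [211.1 174.9] 0.69 [0.7124 0.2418]
stepped s [178.3 181.7] 0.68 [0.7349 0.3233]
stepped s [262.9 172.5] 0.53 [0.6379 0.1333]
stepped t [236.2 193.7] 0.64 [0.6006 0.2241]
stepped t [248.3 128.4] 0.57 [0.7531 0.1933]
stepped t [210.  121.3] 0.54 [0.7723 0.2819]
tall_pad s [261.  190.4] 0.52 [0.6253 0.1501]
tall_pad t [268.7 185.9] 0.61 [0.624  0.1481]
wide_pad s [277.8 179.9] 0.6 [0.6379 0.078 ]
wide_pad t [236.8 191.5] 0.52 [0.6123 0.2239]
wide_pad t [297.  174.6] 0.51 [0.6497 0.0799]
square_pad s [225.5 217.6] 0.64 [0.5862 0.2938]
square_pad t [207.7 204.5] 0.84 [0.5829 0.2929]
stepped_pad s [247.1 203. ] 0.69 [0.6021 0.2163]
stepped_pad s [229.4 199.5] 0.54 [0.6425 0.2391]
stepped_pad t [237.6 194.2] 0.66 [0.6058 0.2221]
ware_board s [253.1 199.8] 0.6 [0.6367 0.1668]
ware_board t [252.5 194.3] 0.87 [0.6089 0.1867]
prop_rack s [289.2 247.6] 0.79 [0.4398 0.2352]
prop_rack t [232.6 265.8] 0.78 [0.439  0.2379]
[[ 0.9554  0.2953  0.    ]
 [ 0.2953 -0.9554 -0.    ]
 [ 0.      0.     -1.    ]]
```

View pics/s1.png

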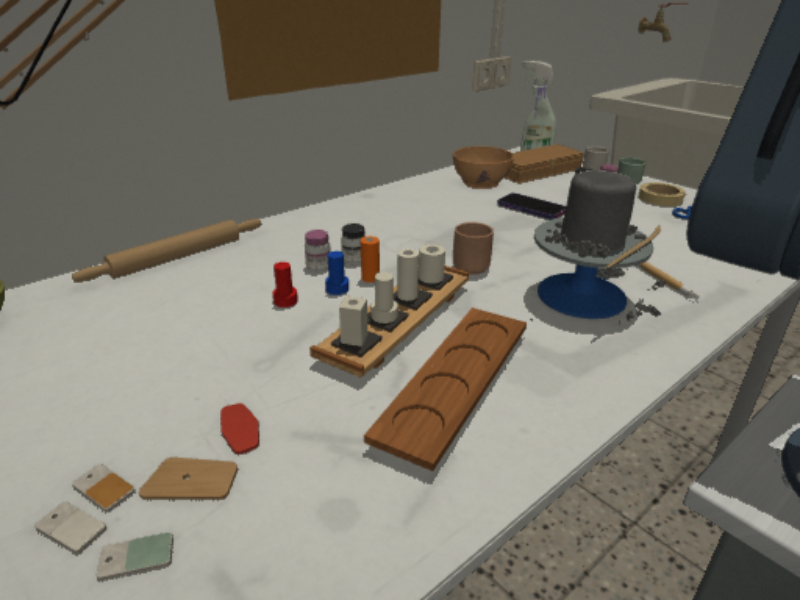

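View pics/t1.png

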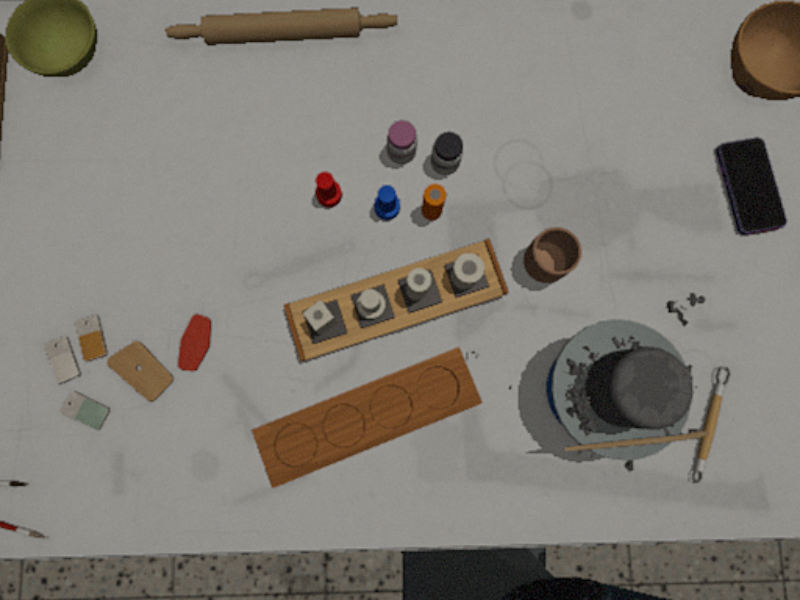

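Row left to right is square (319,318), stepped (370,302), tall (419,285), wide (467,270) in the top view. These stand on dark tiles on the pale board. The look-alikes, which I'll leave alone, are red (327,190), blue (387,203) and orange (433,202), all standing on the table behind. The rack is the nearer row, with wells at (297,443), (344,426), (391,409) and (438,388). Next is a close crop and a pose fit.

```bash
python3 - <<'E'
from h import *
np.set_printoptions(precision=4,suppress=True)
s=bot.capture("scene");t=bot.capture("top")
a=cv2.resize(t["image"][145:245,175:335],(800,500),interpolation=cv2.INTER_CUBIC);cv2.imwrite("pics/c1.png",a)
for n,z in(("ware_board",.027),("prop_rack",.027)):
  for k,p in(("s",s),("t",t)):
    r=bot.silhouettes(p,n)
    if not r: continue
    m=r[0]["pixels"].astype(np.uint8);ys,xs=np.nonzero(m)
    P=np.array([atz(p,(x,y),z)[:2] for x,y in zip(xs,ys)],np.float32)*1000
    print(n,k,r[0]["confidence"],cv2.minAreaRect(P))
for n in("tall","wide","square","stepped"):
    a=bot.pinpoint(s,n)[:3];b=bot.pinpoint(t,n)[:3]
    for i in a:
      for j in b:
        X,e=tri(s,i["centre"],t,j["centre"])
        if e<.01: print(n,X,round(e,4))
b=bot.silhouettes(t,"square")[0]["pixels"];print(b.sum())
E
```

```text
ware_board s 0.72 ((598.7619018554688, 179.52752685546875), (107.17816925048828, 358.4794921875), 14.067015647888184)
ware_board t 0.86 ((612.92919921875, 186.58924865722656), (94.82359313964844, 335.7536926269531), 16.918678283691406)
prop_rack s 0.86 ((434.6781005859375, 234.42364501953125), (97.88340759277344, 342.87615966796875), 20.34320831298828)
prop_rack t 0.87 ((439.6212158203125, 233.21090698242188), (92.40644073486328, 330.2157287597656), 20.244930267333984)
tall [0.7676 0.1181 0.0261] 0.0087
tall [0.626  0.1497 0.0797] 0.0066
wide [0.6429 0.0823 0.0615] 0.0035
square [0.5877 0.2925 0.0641] 0.004
stepped [0.7666 0.2062 0.0329] 0.0049
294
```

View pics/c1.png

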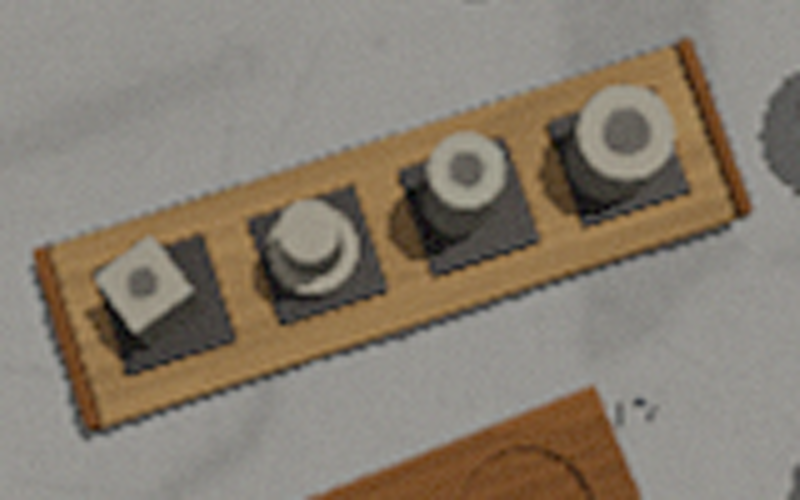

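The crop shows the four pale props on tiles, with top centres at crop (144,284), (308,234), (466,169) and (625,132). The square prop is turned about 35° relative to its tile, and its top corners are (150,236), (193,288), (137,334) and (94,280).

```bash
python3 - <<'E'
from h import *
np.set_printoptions(precision=4,suppress=True)
t=bot.capture("top")
f=lambda u,v,z:atz(t,(175+u/5-.4,145+v/5-.4),z)[:2]
for n,u,v,z in(("square",144,284,.095),("stepped",308,234,.103),("tall",466,169,.111),("wide",625,132,.087)): print(n,f(u,v,z))
c=np.array([f(*q,.095) for q in((150,236),(193,288),(137,334),(94,280))])
print(c.mean(0));d=np.roll(c,-1,0)-c;print(np.linalg.norm(d,axis=1),np.degrees(np.arctan2(d[:,1],d[:,0])))
C=np.array([.4396,.2332]);w=np.radians(20.25)
for y in(.1125,.0375,-.0375,-.1125): print("well",C+y*np.array([-np.sin(w),np.cos(w)]))
C=np.array([.6129,.1866]);w=np.radians(16.95)
for y in(.1125,.0375,-.0375,-.1125): print("tile",C+y*np.array([-np.sin(w),np.cos(w)]))
for z in(.2,.25): print([atz(t,(q[0]*.64,q[1]*.64),z)[:2] for q in((650,385),(690,385),(610,385))])
s=bot.read_state();print(s["position"],s["opening"],s["force"])
for q in bot.search_frame(t,"prop_rack")[:1]:print(q)
E
```

```text
square [0.581  0.2949]
stepped [0.6001 0.2228]
tall [0.6255 0.1539]
wide [0.6454 0.0814]
[0.5808 0.2951]
[0.0299 0.0313 0.0305 0.0309] [-141.4985  128.6607   37.7168  -52.4038]
well [0.4007 0.3387]
well [0.4266 0.2684]
well [0.4526 0.198 ]
well [0.4785 0.1277]
tile [0.5801 0.2942]
tile [0.602  0.2225]
tile [0.6238 0.1507]
tile [0.6457 0.079 ]
[array([ 0.4719, -0.1149]), array([ 0.4708, -0.1629]), array([ 0.4731, -0.067 ])]
[array([ 0.4714, -0.0937]), array([ 0.4703, -0.1383]), array([ 0.4724, -0.0491])]
[ 0.1846 -0.5971  0.2365] 0.9979521699167057 [ 0.6599 -0.2417 -1.0099]
{'centre': [232.2, 265.2], 'confidence': 0.96}
```

```bash
cat >> h.py <<'E'
def go(x,y,z,psi=None):
    s=bot.read_state();R=np.array(s["tcp_rot"]);p=np.array(s["position"])
    cur=np.degrees(np.arctan2(R[1,0],R[0,0]))
    print("pos",np.round(p,4),"psi",round(cur,2),"q",np.round(s["joint_positions"],1),"F",np.round(s["force"],1),"open",round(s["opening"]*87,1),"grip",round(s["grasp_force"],1),"t",round(s["time_s"],1),"tiltz",np.round(R[:,2],3))
    print("tool shift mm",np.round(R.T@(np.array([x,y,z])-p)*1000,1),"turn about tool z rad",None if psi is None else round(-np.radians(psi-cur),3))
E
python3 - <<'E'
from h import *
s=bot.capture("scene");t=bot.capture("top")
print(tri(s,(386,112),t,(416,246)))
print(tri(s,(366,114),t,(390,246)))
go(.581,.295,.42,128)
E
```

```text
(array([ 0.47046189, -0.10908092,  0.21747781]), np.float64(0.00489749297027413))
(array([ 0.47897245, -0.05372083,  0.22322988]), np.float64(0.013602831058193689))
pos [ 0.1846 -0.5971  0.2365] psi 17.17 q [-83.1  30.2  82.1   0.   67.7 -10.2] F [ 1.2  0.1 -0.2] open 87.1 grip 0.0 t 2.0 tiltz [ 0. -0. -1.]
tool shift mm [ 642.1 -735.3 -183.4] turn about tool z rad -1.934
```

play_rows(moves=[[[0, 0, -20, 0, 0, -0.14], [0, 0, -20, 0, 0, -0.14], [0, 0, -20, 0, 0, -0.14], [0, 0, -20, 0, 0, -0.14], [0, 0, -20, 0, 0, -0.14]]])

```text
time_s: 2.55
position: [0.1846, -0.597, 0.3374]
tcp_rot: [[0.536, 0.844, 0.0], [0.844, -0.536, 0.0], [0.0, -0.0, -1.0]]
force: [0.1, -0.8, 0.1]
opening: 1.001
grasp_force: 0.0
```

play_rows(moves=[[[0, 0, -12, 0, 0, -0.14], [0, 0, -12, 0, 0, -0.14], [0, 0, -12, 0, 0, -0.14], [0, 0, -12, 0, 0, -0.14], [0, 0, -12, 0, 0, -0.14]]])

```text
time_s: 3.05
position: [0.1846, -0.5969, 0.397]
tcp_rot: [[-0.134, 0.991, -0.0], [0.991, 0.134, 0.0], [0.0, 0.0, -1.0]]
force: [-0.7, -0.8, 0.6]
opening: 0.998
grasp_force: 0.0
```

play_rows(moves=[[[0, 0, 0, 0, 0, -0.14], [0, 0, 0, 0, 0, -0.14], [0, 0, 0, 0, 0, -0.14], [0, 0, 0, 0, 0, -0.114]]])

```text
time_s: 3.45
position: [0.1846, -0.597, 0.3965]
tcp_rot: [[-0.62, 0.785, -0.0], [0.785, 0.62, 0.0], [0.0, 0.0, -1.0]]
force: [0.4, -0.1, 0.6]
opening: 1.001
grasp_force: 0.0
```

```bash
python3 -c "
from h import *
go(.581,.295,.40,128)"
```

```text
pos [ 0.1846 -0.597   0.3965] psi 128.28 q [ -83.    22.8   69.3    0.    87.9 -121.3] F [ 0.4 -0.1  0.6] open 87.1 grip 0.0 t 3.5 tiltz [-0.  0. -1.]
tool shift mm [454.6 863.8  -3.4] turn about tool z rad 0.005
```

play_rows(moves=[[[10, 18, 0, 0, 0, 0], [19, 36, 0, 0, 0, 0], [19, 36, 0, 0, 0, 0], [19, 36, 0, 0, 0, 0], [19, 36, 0, 0, 0, 0]]])

```text
time_s: 3.95
position: [0.2598, -0.428, 0.3965]
tcp_rot: [[-0.615, 0.788, 0.0], [0.788, 0.615, 0.0], [-0.0, 0.0, -1.0]]
force: [-0.4, -0.1, 0.3]
opening: 1.001
grasp_force: 0.0
```

play_rows(moves=[[[19, 36, 0, 0, 0, 0], [19, 36, 0, 0, 0, 0], [19, 36, 0, 0, 0, 0], [19, 36, 0, 0, 0, 0], [19, 36, 0, 0, 0, 0]]])

```text
time_s: 4.45
position: [0.3431, -0.2423, 0.3968]
tcp_rot: [[-0.615, 0.788, 0.001], [0.788, 0.615, -0.0], [-0.001, 0.0, -1.0]]
force: [0.7, -0.2, -0.4]
opening: 0.997
grasp_force: 0.0
```

play_rows(moves=[[[19, 36, 0, 0, 0, 0], [19, 36, 0, 0, 0, 0], [19, 36, 0, 0, 0, 0], [19, 36, 0, 0, 0, 0], [19, 36, 0, 0, 0, 0]]])

```text
time_s: 4.95
position: [0.4265, -0.0566, 0.3969]
tcp_rot: [[-0.615, 0.788, 0.001], [0.788, 0.615, -0.0], [-0.001, 0.0, -1.0]]
force: [0.7, -1.2, 0.0]
opening: 1.003
grasp_force: 0.0
```

play_rows(moves=[[[19, 36, 0, 0, 0, 0], [19, 36, 0, 0, 0, 0], [19, 36, 0, 0, 0, 0], [19, 36, 0, 0, 0, 0], [19, 36, 0, 0, 0, 0]]])

```text
time_s: 5.45
position: [0.5099, 0.1291, 0.3967]
tcp_rot: [[-0.616, 0.788, 0.0], [0.788, 0.616, -0.0], [-0.0, 0.0, -1.0]]
force: [0.4, -1.1, -0.8]
opening: 0.997
grasp_force: 0.0
```

```bash
python3 -c "
from h import *
go(.581,.295,.20,128)"
```

```text
pos [0.5099 0.1291 0.3967] psi 128.0 q [  2.   13.5  82.9  -0.   83.5 -36. ] F [ 0.4 -1.1 -0.8] open 86.7 grip 0.0 t 5.5 tiltz [ 0. -0. -1.]
tool shift mm [ 87.  158.1 196.7] turn about tool z rad 0.0
```

play_rows(moves=[[[17.4, 31.6, 30, 0, 0, 0], [17.4, 31.6, 30, 0, 0, 0], [17.4, 31.6, 30, 0, 0, 0], [17.4, 31.6, 30, 0, 0, 0], [17.4, 31.6, 30, 0, 0, 0]]])

```text
time_s: 5.95
position: [0.5809, 0.2946, 0.2453]
tcp_rot: [[-0.616, 0.788, 0.0], [0.788, 0.616, -0.0], [-0.0, 0.0, -1.0]]
force: [-0.1, -1.1, -0.1]
opening: 1.001
grasp_force: 0.0
```

play_rows(moves=[[[0, 0, 0, 0, 0, 0], [0, 0, 0, 0, 0, 0]]])

```text
time_s: 6.15
position: [0.5799, 0.2935, 0.2451]
tcp_rot: [[-0.617, 0.787, -0.003], [0.787, 0.617, -0.001], [0.001, -0.003, -1.0]]
force: [-0.6, -0.7, -0.4]
opening: 1.0
grasp_force: 0.0
```

```bash
python3 -c "
from h import *
go(.581,.295,.060,128)
s=bot.capture('scene');cv2.imwrite('pics/s2.png',cv2.resize(s['image'][90:290,130:370],(720,600)))"
```

```text
pos [0.5799 0.2935 0.2451] psi 128.08 q [ 17.   31.8  77.6  -0.   70.8 -21. ] F [-0.6 -0.7 -0.4] open 87.0 grip 0.0 t 6.2 tiltz [-0.003 -0.001 -1.   ]
tool shift mm [  0.3   2.3 185.1] turn about tool z rad 0.001
```

View pics/s2.png

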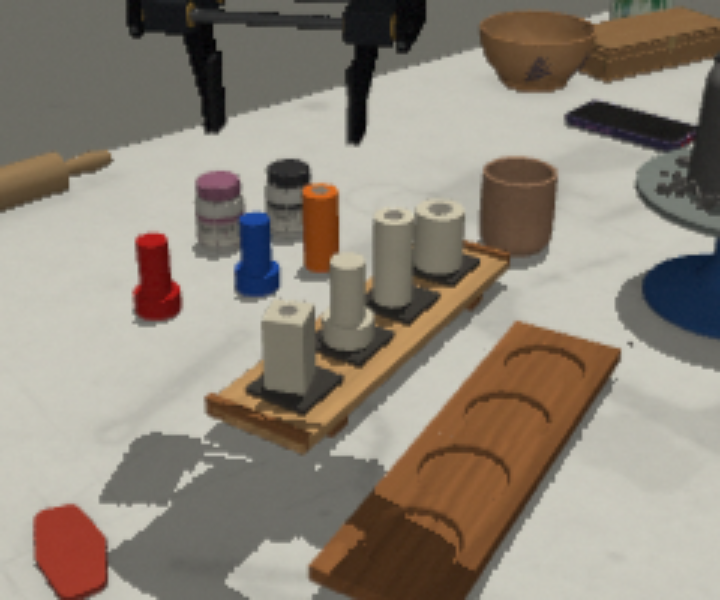

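The gripper hangs open (fingers at 215,125 and 357,140) above the square prop at (290,345), with nothing touched. Descending now.

play_rows(moves=[[[0.3, 2.3, 30, 0, 0, 0], [0, 0, 30, 0, 0, 0], [0, 0, 25, 0, 0, 0], [0, 0, 15, 0, 0, 0], [0, 0, 10, 0, 0, 0]]])

```text
time_s: 6.7
position: [0.5826, 0.294, 0.1371]
tcp_rot: [[-0.615, 0.789, 0.001], [0.789, 0.615, 0.0], [-0.001, 0.001, -1.0]]
force: [-0.7, 0.0, 0.3]
opening: 1.003
grasp_force: 0.0
```

```bash
python3 -c "
from h import *
go(.581,.295,.060,128)
s=bot.capture('scene');t=bot.capture('top');cv2.imwrite('pics/s3.png',np.hstack([cv2.resize(p['image'][a:a+120,b:b+120],(400,400),interpolation=cv2.INTER_CUBIC) for p,a,b in((s,130,170),(t,140,150))]))"
```

```text
pos [0.5826 0.294  0.1371] psi 127.92 q [ 17.   38.9  82.8  -0.   58.2 -20.9] F [-0.7  0.   0.3] open 87.2 grip 0.0 t 6.7 tiltz [ 0.001  0.    -1.   ]
tool shift mm [ 1.8 -0.7 77.1] turn about tool z rad -0.001
```

View pics/s3.png

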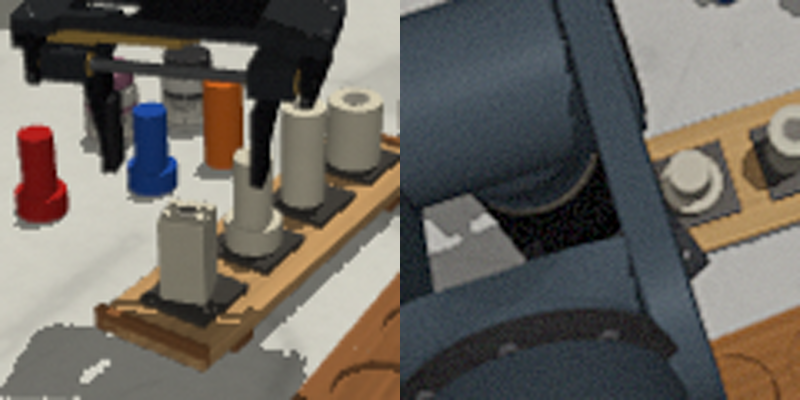

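The fingers at (112,165) and (260,180) straddle the square prop at (188,215). The blue look-alike stands well behind.

play_rows(moves=[[[0.8, 0, 18, 0, 0, 0], [0, 0, 18, 0, 0, 0], [0, 0, 16, 0, 0, 0], [0, 0, 15, 0, 0, 0], [0, 0, 10, 0, 0, 0]]])

```text
time_s: 7.3
position: [0.5817, 0.2954, 0.0588]
tcp_rot: [[-0.615, 0.788, -0.0], [0.788, 0.615, -0.0], [0.0, -0.0, -1.0]]
force: [0.5, 0.7, 0.5]
opening: 0.999
grasp_force: 0.0
```

play_rows(moves=[[[0, 0, 0, 0, 0, 0], [0, 0, 0, 0, 0, 0], [0, 0, 0, 0, 0, 0], [0, 0, 0, 0, 0, 0], [0, 0, 0, 0, 0, 0]]], fingers=-1)

```text
time_s: 7.8
position: [0.582, 0.2956, 0.0602]
tcp_rot: [[-0.615, 0.788, 0.001], [0.788, 0.615, 0.0], [-0.0, 0.001, -1.0]]
force: [0.2, -0.1, 0.7]
opening: 0.629
grasp_force: 0.0
```

play_rows(moves=[[[0, 0, 0, 0, 0, 0], [0, 0, 0, 0, 0, 0], [0, 0, 0, 0, 0, 0]]])

```text
time_s: 8.1
position: [0.5817, 0.2955, 0.0597]
tcp_rot: [[-0.615, 0.788, 0.0], [0.788, 0.615, 0.0], [-0.0, 0.0, -1.0]]
force: [0.8, 0.6, -0.3]
opening: 0.366
grasp_force: 29.5
```

play_rows(moves=[[[0, 0, -10, 0, 0, 0], [0, 0, -20, 0, 0, 0], [0, 0, -25, 0, 0, 0], [0, 0, -25, 0, 0, 0], [0, 0, -20, 0, 0, 0]]])

```text
time_s: 8.6
position: [0.5818, 0.2956, 0.1614]
tcp_rot: [[-0.616, 0.788, 0.001], [0.788, 0.616, 0.0], [-0.0, 0.001, -1.0]]
force: [0.7, -0.2, -0.6]
opening: 0.37
grasp_force: 29.5
```

```bash
python3 -c "
from h import *
go(.4785,.1277,.16,128)"
```

```text
pos [0.5818 0.2956 0.1614] psi 127.99 q [ 17.1  37.2  81.8   0.   60.9 -20.9] F [ 0.7 -0.2 -0.6] open 32.2 grip 29.5 t 8.6 tiltz [ 0.001  0.    -1.   ]
tool shift mm [ -68.7 -184.8    1.3] turn about tool z rad -0.0
```

play_rows(moves=[[[-8, -20, 0, 0, 0, 0], [-13, -35, 0, 0, 0, 0], [-14, -40, 0, 0, 0, 0], [-14, -40, 0, 0, 0, 0], [-12, -32, 0, 0, 0, 0]]])

```text
time_s: 9.1
position: [0.4856, 0.1432, 0.16]
tcp_rot: [[-0.616, 0.788, -0.001], [0.788, 0.616, -0.0], [0.0, -0.001, -1.0]]
force: [-0.3, 0.5, -1.9]
opening: 0.371
grasp_force: 29.5
```

play_rows(moves=[[[-7.7, -17.8, 0, 0, 0, 0], [0, 0, 10, 0, 0, 0], [0, 0, 20, 0, 0, 0], [0, 0, 20, 0, 0, 0], [0, 0, 15, 0, 0, 0]]])

```text
time_s: 9.6
position: [0.4789, 0.1282, 0.0935]
tcp_rot: [[-0.616, 0.788, 0.001], [0.788, 0.616, 0.0], [-0.0, 0.001, -1.0]]
force: [-0.3, 1.1, -2.3]
opening: 0.367
grasp_force: 29.5
```

```bash
python3 -c "
from h import *
go(.4785,.1277,.048,128)"
```

```text
pos [0.4789 0.1282 0.0935] psi 127.99 q [  2.   33.9 107.5   0.   38.6 -36. ] F [-0.3  1.1 -2.3] open 31.9 grip 29.5 t 9.6 tiltz [ 0.001  0.    -1.   ]
tool shift mm [-0.2 -0.7 45.5] turn about tool z rad -0.0
```

play_rows(moves=[[[0, 0, 14, 0, 0, 0], [0, 0, 14, 0, 0, 0], [0, 0, 10, 0, 0, 0], [0, 0, 5, 0, 0, 0], [0, 0, 2, 0, 0, 0]]])

```text
time_s: 10.1
position: [0.4784, 0.1279, 0.049]
tcp_rot: [[-0.616, 0.788, -0.0], [0.788, 0.616, 0.0], [0.0, -0.0, -1.0]]
force: [-0.3, -0.8, -1.5]
opening: 0.367
grasp_force: 29.5
```

play_rows(moves=[[[0, 0, 0, 0, 0, 0], [0, 0, 0, 0, 0, 0]]])

```text
time_s: 10.3
position: [0.4787, 0.1277, 0.05]
tcp_rot: [[-0.616, 0.788, 0.001], [0.788, 0.616, 0.0], [-0.001, 0.001, -1.0]]
force: [-1.2, -0.5, -1.7]
opening: 0.371
grasp_force: 29.5
```

```bash
python3 -c "
from h import *
go(.4785,.1277,.048,128)
s=bot.capture('scene');t=bot.capture('top');cv2.imwrite('pics/s4.png',np.hstack([cv2.resize(p['image'][a:a+120,b:b+120],(400,400),interpolation=cv2.INTER_CUBIC) for p,a,b in((s,160,240),(t,180,200))]))"
```

```text
pos [0.4787 0.1277 0.05  ] psi 127.99 q [  2.   38.7 108.7   0.   32.5 -36. ] F [-1.2 -0.5 -1.7] open 32.3 grip 29.5 t 10.3 tiltz [ 0.001  0.    -1.   ]
tool shift mm [ 0.2 -0.2  2. ] turn about tool z rad -0.0
```

View pics/s4.png

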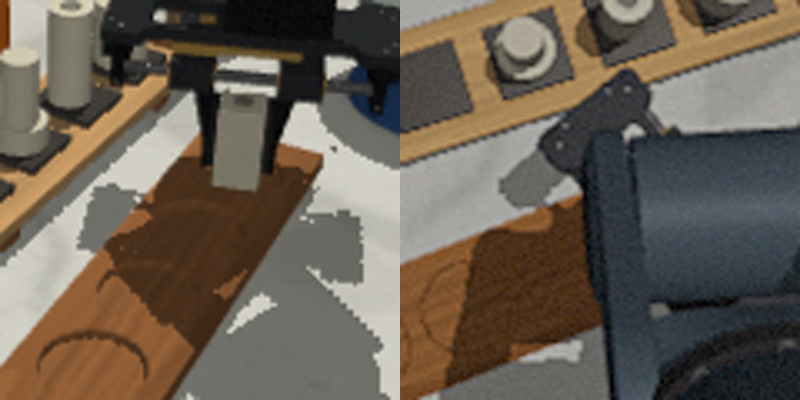

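The square prop hangs upright over the right-end well at (238,150), about 1–2 mm above its floor. I'll lower the last bit and release.

play_rows(moves=[[[0, 0, 1, 0, 0, 0], [0, 0, 1, 0, 0, 0], [0, 0, 0, 0, 0, 0]]])

```text
time_s: 10.7
position: [0.4784, 0.1276, 0.0476]
tcp_rot: [[-0.615, 0.788, 0.0], [0.788, 0.615, 0.0], [-0.0, 0.0, -1.0]]
force: [0.3, -0.0, -1.5]
opening: 0.37
grasp_force: 29.5
```

play_rows(moves=[[[0, 0, 0, 0, 0, 0], [0, 0, 0, 0, 0, 0], [0, 0, 0, 0, 0, 0], [0, 0, 0, 0, 0, 0], [0, 0, 0, 0, 0, 0]]], fingers=1)

```text
time_s: 11.2
position: [0.4783, 0.1276, 0.0476]
tcp_rot: [[-0.615, 0.788, 0.0], [0.788, 0.615, 0.0], [-0.0, 0.0, -1.0]]
force: [-0.3, 0.0, 0.3]
opening: 0.735
grasp_force: 0.0
```

play_rows(moves=[[[0, 0, -20, 0, 0, 0], [0, 0, -30, 0, 0, 0], [0, 0, -30, 0, 0, 0], [0, 0, -20, 0, 0, 0]]])

```text
time_s: 11.6
position: [0.4788, 0.1276, 0.1493]
tcp_rot: [[-0.616, 0.788, 0.002], [0.788, 0.616, 0.0], [-0.001, 0.002, -1.0]]
force: [0.7, -0.1, -0.2]
opening: 0.992
grasp_force: 0.0
```

```bash
python3 -c "
from h import *
go(.601,.2226,.15,107)"
```

```text
pos [0.4788 0.1276 0.1493] psi 127.99 q [  2.   28.1 105.4   0.   46.4 -36. ] F [ 0.7 -0.1 -0.2] open 86.3 grip 0.0 t 11.6 tiltz [ 0.002  0.    -1.   ]
tool shift mm [ -0.4 154.8  -0.4] turn about tool z rad 0.366
```

play_rows(moves=[[[0, 20, 0, 0, 0, 0], [0, 35, 0, 0, 0, 0], [0, 40, 0, 0, 0, 0], [0, 40, 0, 0, 0, 0], [0, 20, 0, 0, 0, 0]]])

```text
time_s: 12.1
position: [0.6032, 0.225, 0.1478]
tcp_rot: [[-0.616, 0.788, 0.003], [0.788, 0.616, 0.001], [-0.001, 0.003, -1.0]]
force: [0.2, -1.0, -0.2]
opening: 0.999
grasp_force: 0.0
```

play_rows(moves=[[[0, 0, 0, 0, 0, 0.122], [0, 0, 0, 0, 0, 0.122], [0, 0, 0, 0, 0, 0.122], [0, 0, 0, 0, 0, 0]]])

```text
time_s: 12.5
position: [0.6001, 0.223, 0.1472]
tcp_rot: [[-0.293, 0.956, -0.001], [0.956, 0.293, -0.0], [0.0, -0.001, -1.0]]
force: [-0.6, -0.4, -0.5]
opening: 1.0
grasp_force: 0.0
```

```bash
python3 -c "
from h import *
go(.601,.2226,.077,107)
s=bot.capture('scene');t=bot.capture('top');cv2.imwrite('pics/s5.png',np.hstack([cv2.resize(p['image'][a:a+160,b:b+160],(400,400),interpolation=cv2.INTER_CUBIC) for p,a,b in((s,110,190),(t,130,200))]))"
```

```text
pos [0.6001 0.223  0.1472] psi 107.04 q [10.4 37.4 84.2  0.  58.4 -6.6] F [-0.6 -0.4 -0.5] open 87.0 grip 0.0 t 12.5 tiltz [-0.001 -0.    -1.   ]
tool shift mm [-0.7  0.7 70.2] turn about tool z rad 0.001
```

View pics/s5.png

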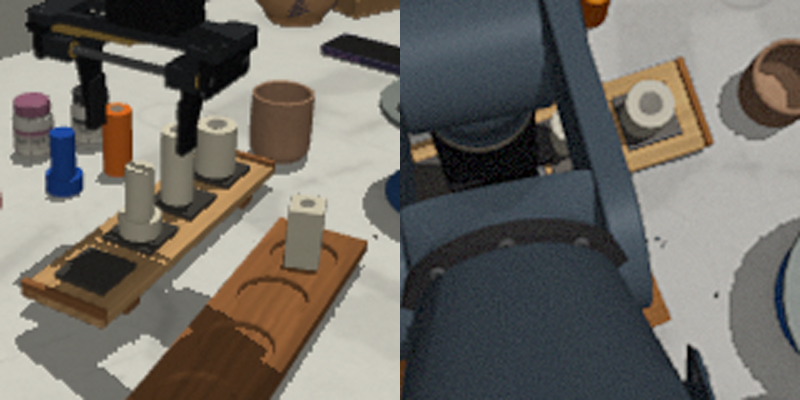

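The square prop stands upright in the right-end well (306,232). The open fingers (95,100 and 187,130) straddle the stepped prop at (140,195).

play_rows(moves=[[[-0.7, 0.7, 14, 0, 0, 0], [0, 0, 18, 0, 0, 0], [0, 0, 18, 0, 0, 0], [0, 0, 13, 0, 0, 0], [0, 0, 7, 0, 0, 0]]])

```text
time_s: 13.1
position: [0.6003, 0.2222, 0.0754]
tcp_rot: [[-0.293, 0.956, -0.003], [0.956, 0.293, -0.001], [0.0, -0.003, -1.0]]
force: [-0.1, -0.5, 0.6]
opening: 1.001
grasp_force: 0.0
```

play_rows(moves=[[[0, 0, 0, 0, 0, 0], [0, 0, 0, 0, 0, 0], [0, 0, 0, 0, 0, 0], [0, 0, 0, 0, 0, 0], [0, 0, 0, 0, 0, 0]]], fingers=-1)

```text
time_s: 13.6
position: [0.6017, 0.2226, 0.0782]
tcp_rot: [[-0.293, 0.956, 0.001], [0.956, 0.293, 0.0], [-0.0, 0.001, -1.0]]
force: [0.0, -0.3, -0.4]
opening: 0.629
grasp_force: 0.0
```

play_rows(moves=[[[0, 0, 0, 0, 0, 0], [0, 0, 0, 0, 0, 0], [0, 0, 0, 0, 0, 0], [0, 0, 0, 0, 0, 0], [0, 0, 0, 0, 0, 0]]])

```text
time_s: 14.1
position: [0.6014, 0.2226, 0.0776]
tcp_rot: [[-0.293, 0.956, 0.0], [0.956, 0.293, 0.0], [-0.0, 0.0, -1.0]]
force: [-0.4, -0.5, -0.7]
opening: 0.316
grasp_force: 30.0
```

```bash
python3 -c "
from h import *
go(.4526,.198,.16,107)"
```

```text
pos [0.6014 0.2226 0.0776] psi 107.01 q [10.3 42.9 86.3  0.  50.8 -6.7] F [-0.4 -0.5 -0.7] open 27.5 grip 30.0 t 14.1 tiltz [ 0.  0. -1.]
tool shift mm [  20.1 -149.5  -82.4] turn about tool z rad 0.0
```

play_rows(moves=[[[0, 0, -10, 0, 0, 0], [0, 0, -20, 0, 0, 0], [0, 0, -25, 0, 0, 0], [0, 0, -20, 0, 0, 0], [0, 0, -8, 0, 0, 0]]])

```text
time_s: 14.6
position: [0.6025, 0.2228, 0.1633]
tcp_rot: [[-0.293, 0.956, 0.004], [0.956, 0.293, 0.001], [-0.0, 0.004, -1.0]]
force: [0.9, 0.1, 0.2]
opening: 0.311
grasp_force: 30.0
```

play_rows(moves=[[[3, -20, 0, 0, 0, 0], [5, -38, 0, 0, 0, 0], [5, -38, 0, 0, 0, 0], [5, -35, 0, 0, 0, 0], [2, -18.5, 0, 0, 0, 0]]])

```text
time_s: 15.1
position: [0.4477, 0.1973, 0.16]
tcp_rot: [[-0.293, 0.956, -0.006], [0.956, 0.293, -0.001], [0.001, -0.006, -1.0]]
force: [-0.7, 0.5, -1.3]
opening: 0.312
grasp_force: 30.0
```

play_rows(moves=[[[0, 0, 8, 0, 0, 0], [0, 0, 18, 0, 0, 0], [0, 0, 20, 0, 0, 0], [0, 0, 15, 0, 0, 0], [0, 0, 10, 0, 0, 0]]])

```text
time_s: 15.6
position: [0.4536, 0.1979, 0.088]
tcp_rot: [[-0.292, 0.956, -0.0], [0.956, 0.292, -0.0], [-0.0, -0.0, -1.0]]
force: [0.6, -0.5, -0.0]
opening: 0.313
grasp_force: 30.0
```

```bash
python3 -c "
from h import *
go(.4526,.198,.0656,107)
s=bot.capture('scene');cv2.imwrite('pics/s6.png',cv2.resize(s['image'][130:290,200:360],(480,480),interpolation=cv2.INTER_CUBIC))"
```

```text
pos [0.4536 0.1979 0.088 ] psi 107.0 q [ 10.6  34.5 107.8  -0.   37.8  -6.4] F [ 0.6 -0.5 -0. ] open 27.3 grip 30.0 t 15.6 tiltz [-0. -0. -1.]
tool shift mm [ 0.4 -1.  22.4] turn about tool z rad 0.0
```

View pics/s6.png

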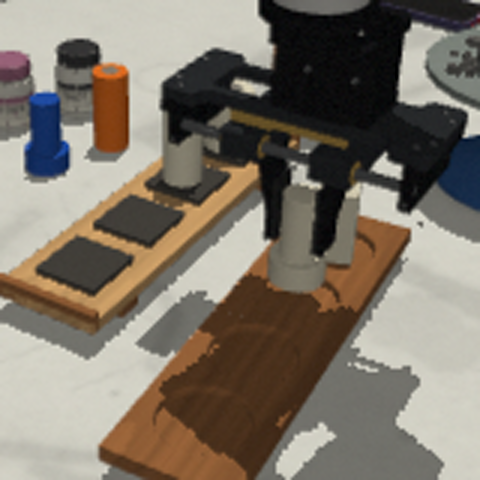

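The stepped prop hangs upright at (298,240) over the third well from the left. The gripper is clear of the square and tall props.

play_rows(moves=[[[0, -1, 8, 0, 0, 0], [0, 0, 7, 0, 0, 0], [0, 0, 5, 0, 0, 0], [0, 0, 2, 0, 0, 0], [0, 0, 0, 0, 0, 0]]])

```text
time_s: 16.15
position: [0.4516, 0.1976, 0.0675]
tcp_rot: [[-0.293, 0.956, -0.0], [0.956, 0.293, 0.0], [0.0, -0.0, -1.0]]
force: [0.1, 0.2, -1.9]
opening: 0.312
grasp_force: 30.0
```

```bash
python3 -c "
from h import *
go(.4526,.198,.0656,107)"
```

```text
pos [0.4516 0.1976 0.0675] psi 107.02 q [ 10.6  36.7 108.6   0.   34.7  -6.4] F [ 0.1  0.2 -1.9] open 27.2 grip 30.0 t 16.1 tiltz [-0.  0. -1.]
tool shift mm [0.1 1.1 1.9] turn about tool z rad 0.0
```

play_rows(moves=[[[0, 0.5, 1, 0, 0, 0], [0, 0, 0.9, 0, 0, 0], [0, 0, 0, 0, 0, 0]]])

```text
time_s: 16.45
position: [0.4522, 0.1978, 0.0658]
tcp_rot: [[-0.293, 0.956, 0.0], [0.956, 0.293, 0.0], [-0.0, 0.0, -1.0]]
force: [-0.1, 0.1, -1.3]
opening: 0.311
grasp_force: 30.0
```

play_rows(moves=[[[0, 0, 0, 0, 0, 0], [0, 0, 0, 0, 0, 0], [0, 0, 0, 0, 0, 0], [0, 0, 0, 0, 0, 0], [0, 0, 0, 0, 0, 0]]], fingers=1)

```text
time_s: 16.95
position: [0.4521, 0.1978, 0.0657]
tcp_rot: [[-0.293, 0.956, 0.0], [0.956, 0.293, 0.0], [0.0, 0.0, -1.0]]
force: [-0.2, 0.5, 0.2]
opening: 0.678
grasp_force: 0.0
```

play_rows(moves=[[[0, 0, -15, 0, 0, 0], [0, 0, -25, 0, 0, 0], [0, 0, -25, 0, 0, 0], [0, 0, -20, 0, 0, 0], [0, 0, -5, 0, 0, 0]]])

```text
time_s: 17.45
position: [0.4533, 0.198, 0.1576]
tcp_rot: [[-0.293, 0.956, 0.004], [0.956, 0.293, 0.001], [-0.0, 0.004, -1.0]]
force: [-0.5, 0.7, 0.2]
opening: 0.993
grasp_force: 0.0
```

```bash
python3 -c "
from h import *
go(.625,.1525,.155,107)"
```

```text
pos [0.4533 0.198  0.1576] psi 107.02 q [ 10.6  27.2 105.2   0.   47.4  -6.4] F [-0.5  0.7  0.2] open 86.4 grip 0.0 t 17.4 tiltz [ 0.004  0.001 -1.   ]
tool shift mm [-93.8 150.9   3.3] turn about tool z rad 0.0
```

play_rows(moves=[[[-13, 20, 0, 0, 0, 0], [-23, 37, 0, 0, 0, 0], [-24, 39, 0, 0, 0, 0], [-22, 36, 0, 0, 0, 0], [-11.8, 19, 0, 0, 0, 0]]])

```text
time_s: 17.95
position: [0.6273, 0.1509, 0.1547]
tcp_rot: [[-0.291, 0.957, 0.002], [0.957, 0.291, -0.0], [-0.001, 0.002, -1.0]]
force: [0.8, 0.8, 1.1]
opening: 0.998
grasp_force: 0.0
```

play_rows(moves=[[[0, 0, 0, 0, 0, 0], [0, 0, 0, 0, 0, 0]]])

```text
time_s: 18.15
position: [0.6226, 0.1521, 0.1541]
tcp_rot: [[-0.292, 0.956, -0.004], [0.956, 0.292, -0.0], [0.001, -0.003, -1.0]]
force: [-1.1, 0.6, -0.4]
opening: 1.001
grasp_force: 0.0
```

```bash
python3 -c "
from h import *
go(.625,.1525,.068,107)
s=bot.capture('scene');cv2.imwrite('pics/s7.png',cv2.resize(s['image'][110:270,200:360],(480,480),interpolation=cv2.INTER_CUBIC))"
```

```text
pos [0.6226 0.1521 0.1541] psi 106.98 q [  3.7  37.   83.7   0.   59.5 -13.2] F [-1.1  0.6 -0.4] open 87.1 grip 0.0 t 18.1 tiltz [-0.004 -0.    -1.   ]
tool shift mm [-0.4  2.7 86.1] turn about tool z rad -0.0
```

View pics/s7.png

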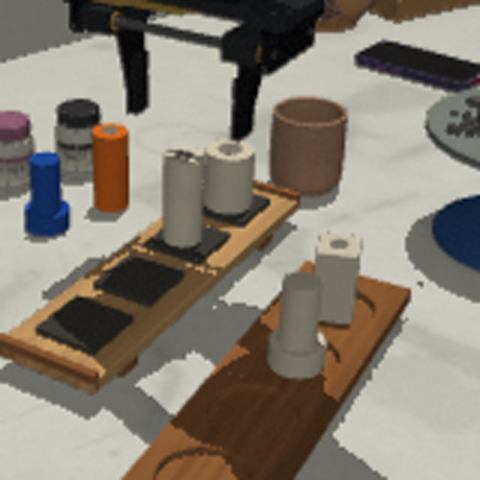

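Square and stepped stand in their wells at (338,285) and (297,330). The open fingers (137,110 and 243,130) straddle the tall prop at (183,195), and the orange look-alike at (110,168) is clear.

play_rows(moves=[[[-0.4, 1, 14, 0, 0, 0], [0, 0, 22, 0, 0, 0], [0, 0, 22, 0, 0, 0], [0, 0, 18, 0, 0, 0], [0, 0, 10, 0, 0, 0]]])

```text
time_s: 18.7
position: [0.6222, 0.1526, 0.0671]
tcp_rot: [[-0.294, 0.956, -0.005], [0.956, 0.294, -0.0], [0.001, -0.005, -1.0]]
force: [-0.6, 0.6, 0.7]
opening: 1.0
grasp_force: 0.0
```

play_rows(moves=[[[0, 0, 0, 0, 0, 0], [0, 0, 0, 0, 0, 0], [0, 0, 0, 0, 0, 0], [0, 0, 0, 0, 0, 0], [0, 0, 0, 0, 0, 0]]], fingers=-1)

```text
time_s: 19.2
position: [0.6254, 0.1522, 0.0705]
tcp_rot: [[-0.293, 0.956, 0.002], [0.956, 0.293, 0.0], [-0.0, 0.002, -1.0]]
force: [0.3, -0.7, 0.2]
opening: 0.627
grasp_force: 0.0
```

play_rows(moves=[[[0, 0, 0, 0, 0, 0], [0, 0, 0, 0, 0, 0], [0, 0, 0, 0, 0, 0], [0, 0, 0, 0, 0, 0], [0, 0, 0, 0, 0, 0]]])

```text
time_s: 19.7
position: [0.6252, 0.1522, 0.0698]
tcp_rot: [[-0.293, 0.956, 0.001], [0.956, 0.293, 0.0], [-0.0, 0.0, -1.0]]
force: [0.9, -0.1, 0.4]
opening: 0.383
grasp_force: 30.0
```

```bash
python3 -c "
from h import *
go(.4266,.2684,.16,107)"
```

```text
pos [0.6252 0.1522 0.0698] psi 107.02 q [  3.7  43.6  86.2   0.   50.2 -13.3] F [ 0.9 -0.1  0.4] open 33.3 grip 30.0 t 19.7 tiltz [ 0.001  0.    -1.   ]
tool shift mm [ 169.2 -155.8  -90.3] turn about tool z rad 0.0
```

play_rows(moves=[[[0, 0, -10, 0, 0, 0], [0, 0, -22, 0, 0, 0], [0, 0, -28, 0, 0, 0], [0, 0, -25, 0, 0, 0], [0, 0, -10, 0, 0, 0]]])

```text
time_s: 20.2
position: [0.6263, 0.1523, 0.1677]
tcp_rot: [[-0.293, 0.956, 0.005], [0.956, 0.293, 0.0], [-0.001, 0.005, -1.0]]
force: [0.4, 0.2, -1.0]
opening: 0.383
grasp_force: 30.0
```

play_rows(moves=[[[15, -14, 0, 0, 0, 0], [26, -24, 0, 0, 0, 0], [29, -27, 0, 0, 0, 0], [29, -27, 0, 0, 0, 0], [29, -27, 0, 0, 0, 0]]])

```text
time_s: 20.7
position: [0.4718, 0.2401, 0.1642]
tcp_rot: [[-0.292, 0.956, -0.001], [0.956, 0.292, -0.0], [0.0, -0.001, -1.0]]
force: [0.2, 0.5, -1.3]
opening: 0.384
grasp_force: 30.0
```

play_rows(moves=[[[26, -23, 0, 0, 0, 0], [15, -13.5, 0, 0, 0, 0], [0, 0, 5, 0, 0, 0], [0, 0, 15, 0, 0, 0], [0, 0, 20, 0, 0, 0]]])

```text
time_s: 21.2
position: [0.4284, 0.2684, 0.1248]
tcp_rot: [[-0.293, 0.956, 0.003], [0.956, 0.293, 0.001], [-0.0, 0.003, -1.0]]
force: [0.4, 0.5, -1.7]
opening: 0.381
grasp_force: 30.0
```

play_rows(moves=[[[0, 0, 20, 0, 0, 0], [0, 0, 15, 0, 0, 0], [0, 0, 10, 0, 0, 0], [0, 0, 0, 0, 0, 0], [0, 0, 0, 0, 0, 0]]])

```text
time_s: 21.7
position: [0.4273, 0.2681, 0.0796]
tcp_rot: [[-0.292, 0.956, 0.0], [0.956, 0.292, -0.0], [-0.0, 0.0, -1.0]]
force: [1.0, 0.1, -1.5]
opening: 0.383
grasp_force: 30.0
```

```bash
python3 -c "
from h import *
go(.4266,.2684,.0578,107)
s=bot.capture('scene');cv2.imwrite('pics/s8.png',cv2.resize(s['image'][130:290,200:360],(480,480),interpolation=cv2.INTER_CUBIC))"
```

```text
pos [0.4273 0.2681 0.0796] psi 106.99 q [ 19.4  35.8 106.7  -0.   37.5   2.4] F [ 1.   0.1 -1.5] open 33.4 grip 30.0 t 21.7 tiltz [ 0. -0. -1.]
tool shift mm [ 0.5 -0.6 21.8] turn about tool z rad -0.0
```

View pics/s8.png

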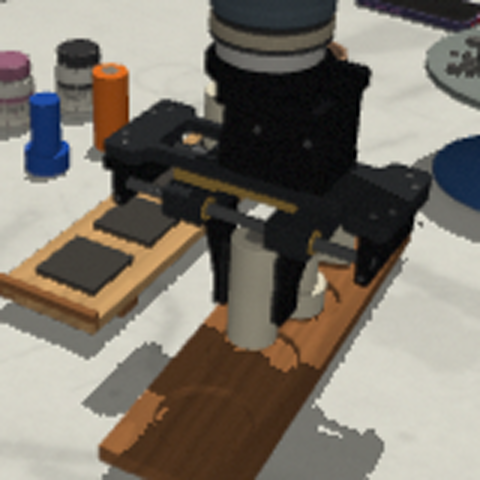

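The tall prop hangs upright at (252,295) over the second well from the left. I'll lower it and release.

play_rows(moves=[[[0.5, -0.6, 8, 0, 0, 0], [0, 0, 7, 0, 0, 0], [0, 0, 4, 0, 0, 0], [0, 0, 2, 0, 0, 0], [0, 0, 0.8, 0, 0, 0]]])

```text
time_s: 22.25
position: [0.4258, 0.2685, 0.0577]
tcp_rot: [[-0.293, 0.956, -0.001], [0.956, 0.293, -0.0], [-0.0, -0.001, -1.0]]
force: [-1.8, -1.4, 5.8]
opening: 0.384
grasp_force: 30.0
```

play_rows(moves=[[[0, 0, 0, 0, 0, 0], [0, 0, 0, 0, 0, 0]]])

```text
time_s: 22.45
position: [0.4262, 0.2687, 0.0579]
tcp_rot: [[-0.293, 0.956, 0.0], [0.956, 0.293, 0.0], [0.0, 0.0, -1.0]]
force: [0.2, -0.4, -1.8]
opening: 0.383
grasp_force: 30.0
```

```bash
python3 -c "
from h import *
go(.4266,.2684,.0578,107)"
```

```text
pos [0.4262 0.2687 0.0579] psi 107.02 q [ 19.5  38.1 107.3   0.   34.5   2.5] F [ 0.2 -0.4 -1.8] open 33.3 grip 30.0 t 22.4 tiltz [ 0.  0. -1.]
tool shift mm [-0.3  0.3  0.1] turn about tool z rad 0.0
```

play_rows(moves=[[[0, 0, 0, 0, 0, 0], [0, 0, 0, 0, 0, 0], [0, 0, 0, 0, 0, 0], [0, 0, 0, 0, 0, 0], [0, 0, 0, 0, 0, 0]]], fingers=1)

```text
time_s: 22.95
position: [0.4262, 0.2686, 0.0579]
tcp_rot: [[-0.293, 0.956, 0.0], [0.956, 0.293, 0.0], [0.0, 0.0, -1.0]]
force: [-0.2, 0.1, 0.1]
opening: 0.75
grasp_force: 0.0
```

play_rows(moves=[[[0, 0, -15, 0, 0, 0], [0, 0, -25, 0, 0, 0], [0, 0, -28, 0, 0, 0], [0, 0, -22, 0, 0, 0], [0, 0, -10, 0, 0, 0]]])

```text
time_s: 23.45
position: [0.427, 0.2689, 0.1597]
tcp_rot: [[-0.293, 0.956, 0.003], [0.956, 0.293, 0.001], [0.0, 0.004, -1.0]]
force: [0.3, 0.3, -0.7]
opening: 0.996
grasp_force: 0.0
```

```bash
python3 -c "
from h import *
go(.6455,.0804,.155,107)"
```

```text
pos [0.427  0.2689 0.1597] psi 107.02 q [ 19.5  27.6 103.7   0.   48.5   2.5] F [ 0.3  0.3 -0.7] open 86.7 grip 0.0 t 23.4 tiltz [ 0.003  0.001 -1.   ]
tool shift mm [-244.3  153.7    5.2] turn about tool z rad 0.0
```

play_rows(moves=[[[-17, 11, 0, 0, 0, 0], [-30, 18, 0, 0, 0, 0], [-32, 20, 0, 0, 0, 0], [-32, 20, 0, 0, 0, 0], [-32, 20, 0, 0, 0, 0]]])

```text
time_s: 23.95
position: [0.5535, 0.1568, 0.1571]
tcp_rot: [[-0.293, 0.956, -0.001], [0.956, 0.293, -0.0], [0.0, -0.001, -1.0]]
force: [0.5, 0.5, -1.0]
opening: 0.996
grasp_force: 0.0
```

play_rows(moves=[[[-32, 20, 0, 0, 0, 0], [-32, 20, 0, 0, 0, 0], [-24, 16, 0, 0, 0, 0], [-13, 9, 0, 0, 0, 0], [0, 0, 0, 0, 0, 0]]])

```text
time_s: 24.45
position: [0.6458, 0.0789, 0.1571]
tcp_rot: [[-0.291, 0.957, 0.0], [0.957, 0.291, -0.0], [-0.0, 0.0, -1.0]]
force: [-0.4, -0.4, -0.3]
opening: 1.002
grasp_force: 0.0
```

play_rows(moves=[[[0, 0, 0, 0, 0, 0], [0, 0, 0, 0, 0, 0]]])

```text
time_s: 24.65
position: [0.6429, 0.0817, 0.1575]
tcp_rot: [[-0.294, 0.956, -0.003], [0.956, 0.294, 0.0], [0.001, -0.002, -1.0]]
force: [0.0, 0.0, -0.7]
opening: 1.001
grasp_force: 0.0
```

```bash
python3 -c "
from h import *
go(.6455,.0804,.057,107)
s=bot.capture('scene');cv2.imwrite('pics/s9.png',cv2.resize(s['image'][110:270,200:360],(480,480),interpolation=cv2.INTER_CUBIC))"
```

```text
pos [0.6429 0.0817 0.1575] psi 107.1 q [ -2.6  37.2  82.5   0.   60.4 -19.7] F [ 0.   0.  -0.7] open 87.1 grip 0.0 t 24.6 tiltz [-0.003  0.    -1.   ]
tool shift mm [ -2.1   2.3 100.5] turn about tool z rad 0.002
```

View pics/s9.png

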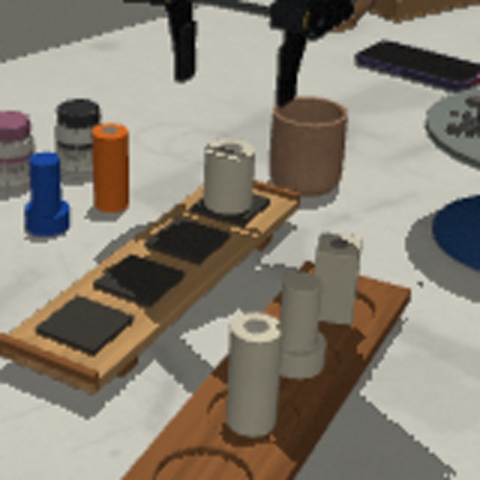

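Three props stand in wells at (255,375), (300,325) and (338,280). The wide prop at (229,180) is under the open fingers (185,50 and 288,75), and the cup is clear.

play_rows(moves=[[[-1, 1, 16, 0, 0, 0], [0, 0, 26, 0, 0, 0], [0, 0, 26, 0, 0, 0], [0, 0, 20, 0, 0, 0], [0, 0, 11, 0, 0, 0]]])

```text
time_s: 25.2
position: [0.6438, 0.0803, 0.0559]
tcp_rot: [[-0.293, 0.956, -0.005], [0.956, 0.293, 0.0], [0.002, -0.004, -1.0]]
force: [-1.1, 0.2, -1.1]
opening: 0.999
grasp_force: 0.0
```

play_rows(moves=[[[0, 0, 0, 0, 0, 0], [0, 0, 0, 0, 0, 0], [0, 0, 0, 0, 0, 0], [0, 0, 0, 0, 0, 0], [0, 0, 0, 0, 0, 0]]], fingers=-1)

```text
time_s: 25.7
position: [0.6466, 0.0796, 0.0598]
tcp_rot: [[-0.293, 0.956, 0.002], [0.956, 0.293, -0.0], [-0.001, 0.002, -1.0]]
force: [0.1, 0.5, -0.2]
opening: 0.631
grasp_force: 0.0
```

play_rows(moves=[[[0, 0, 0, 0, 0, 0], [0, 0, 0, 0, 0, 0], [0, 0, 0, 0, 0, 0], [0, 0, 0, 0, 0, 0]]])

```text
time_s: 26.1
position: [0.6462, 0.0796, 0.0594]
tcp_rot: [[-0.293, 0.956, 0.001], [0.956, 0.293, -0.0], [-0.0, 0.001, -1.0]]
force: [-0.1, -1.0, 3.5]
opening: 0.5
grasp_force: 30.0
```

```bash
python3 -c "
from h import *
go(.4007,.3387,.16,107)"
```

```text
pos [0.6462 0.0796 0.0594] psi 107.02 q [ -2.8  44.9  85.2  -0.   49.9 -19.8] F [-0.1 -1.   3.5] open 43.5 grip 30.0 t 26.1 tiltz [ 0.001 -0.    -1.   ]
tool shift mm [ 319.6 -158.9 -100.8] turn about tool z rad 0.0
```

play_rows(moves=[[[0, 0, -12, 0, 0, 0], [0, 0, -24, 0, 0, 0], [0, 0, -30, 0, 0, 0], [0, 0, -26, 0, 0, 0], [0, 0, -10, 0, 0, 0]]])

```text
time_s: 26.6
position: [0.6476, 0.0797, 0.164]
tcp_rot: [[-0.293, 0.956, 0.005], [0.956, 0.293, -0.0], [-0.002, 0.005, -1.0]]
force: [1.0, 0.6, -1.0]
opening: 0.495
grasp_force: 30.0
```

play_rows(moves=[[[16, -8, 0, 0, 0, 0], [30, -15, 0, 0, 0, 0], [34, -17, 0, 0, 0, 0], [34, -17, 0, 0, 0, 0], [34, -17, 0, 0, 0, 0]]])

```text
time_s: 27.1
position: [0.528, 0.2008, 0.159]
tcp_rot: [[-0.292, 0.956, -0.005], [0.956, 0.292, -0.0], [0.001, -0.005, -1.0]]
force: [0.1, 0.1, -2.1]
opening: 0.502
grasp_force: 30.0
```

play_rows(moves=[[[34, -17, 0, 0, 0, 0], [34, -17, 0, 0, 0, 0], [34, -17, 0, 0, 0, 0], [34, -17, 0, 0, 0, 0], [23, -11, 0, 0, 0, 0]]])

```text
time_s: 27.6
position: [0.4048, 0.3293, 0.1591]
tcp_rot: [[-0.294, 0.956, -0.006], [0.956, 0.294, -0.002], [-0.0, -0.006, -1.0]]
force: [0.2, 0.6, -0.6]
opening: 0.499
grasp_force: 30.0
```

play_rows(moves=[[[12.6, -5.9, 0, 0, 0, 0], [0, 0, 5, 0, 0, 0], [0, 0, 15, 0, 0, 0], [0, 0, 20, 0, 0, 0], [0, 0, 20, 0, 0, 0]]])

```text
time_s: 28.1
position: [0.4014, 0.3378, 0.0997]
tcp_rot: [[-0.292, 0.957, 0.001], [0.957, 0.292, -0.0], [-0.0, 0.0, -1.0]]
force: [0.5, 0.2, -1.5]
opening: 0.499
grasp_force: 30.0
```

play_rows(moves=[[[0, 0, 15, 0, 0, 0], [0, 0, 10, 0, 0, 0], [0, 0, 5, 0, 0, 0], [0, 0, 0, 0, 0, 0], [0, 0, 0, 0, 0, 0]]])

```text
time_s: 28.6
position: [0.401, 0.3387, 0.0712]
tcp_rot: [[-0.292, 0.956, 0.001], [0.956, 0.292, 0.0], [0.0, 0.001, -1.0]]
force: [0.1, -0.1, -0.9]
opening: 0.498
grasp_force: 30.0
```

```bash
python3 -c "
from h import *
go(.4007,.3387,.0474,107)
s=bot.capture('scene');cv2.imwrite('pics/s10.png',cv2.resize(s['image'][130:310,180:360],(480,480),interpolation=cv2.INTER_CUBIC))"
```

```text
pos [0.401  0.3387 0.0712] psi 107.0 q [ 28.   37.6 104.   -0.   38.4  11. ] F [ 0.1 -0.1 -0.9] open 43.3 grip 30.0 t 28.6 tiltz [ 0.001  0.    -1.   ]
tool shift mm [ 0.1 -0.3 23.8] turn about tool z rad -0.0
```

View pics/s10.png

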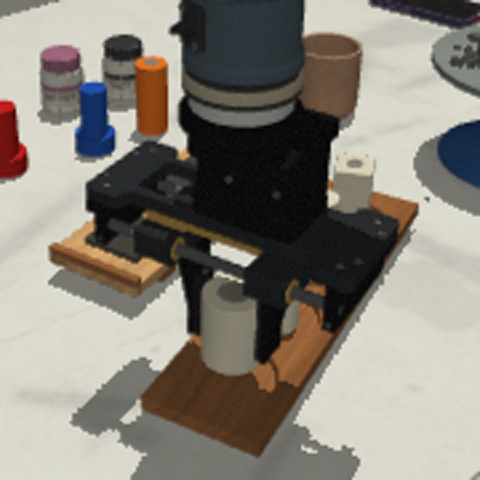

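The wide prop hangs upright at (230,325) over the left-end well, with the neighbours clear. I'll lower it and release.

play_rows(moves=[[[0, 0, 8, 0, 0, 0], [0, 0, 7, 0, 0, 0], [0, 0, 4, 0, 0, 0], [0, 0, 2, 0, 0, 0], [0, 0, 1, 0, 0, 0]]])

```text
time_s: 29.15
position: [0.4003, 0.3387, 0.0484]
tcp_rot: [[-0.293, 0.956, -0.001], [0.956, 0.293, -0.0], [-0.0, -0.001, -1.0]]
force: [-0.4, -0.3, -1.8]
opening: 0.497
grasp_force: 30.0
```

play_rows(moves=[[[0, 0, 1, 0, 0, 0], [0, 0, 0, 0, 0, 0], [0, 0, 0, 0, 0, 0]]])

```text
time_s: 29.45
position: [0.4006, 0.3388, 0.048]
tcp_rot: [[-0.293, 0.956, 0.0], [0.956, 0.293, 0.0], [0.0, 0.0, -1.0]]
force: [-0.7, 0.4, -1.9]
opening: 0.499
grasp_force: 30.0
```

```bash
python3 -c "
from h import *
go(.4007,.3387,.0474,107)"
```

```text
pos [0.4006 0.3388 0.048 ] psi 107.02 q [ 28.   40.  104.5   0.   35.5  11. ] F [-0.7  0.4 -1.9] open 43.4 grip 30.0 t 29.4 tiltz [ 0.  0. -1.]
tool shift mm [-0.1  0.1  0.6] turn about tool z rad 0.0
```

play_rows(moves=[[[0, 0, 0.5, 0, 0, 0], [0, 0, 0, 0, 0, 0]]])

```text
time_s: 29.65
position: [0.4005, 0.3387, 0.0474]
tcp_rot: [[-0.293, 0.956, 0.0], [0.956, 0.293, 0.0], [0.0, 0.0, -1.0]]
force: [-0.1, 0.4, -1.4]
opening: 0.499
grasp_force: 30.0
```

play_rows(moves=[[[0, 0, 0, 0, 0, 0], [0, 0, 0, 0, 0, 0], [0, 0, 0, 0, 0, 0], [0, 0, 0, 0, 0, 0], [0, 0, 0, 0, 0, 0]]], fingers=1)

```text
time_s: 30.15
position: [0.4006, 0.3388, 0.0474]
tcp_rot: [[-0.293, 0.956, 0.0], [0.956, 0.293, 0.0], [0.0, 0.0, -1.0]]
force: [1.2, 0.1, -0.4]
opening: 0.866
grasp_force: 0.0
```

play_rows(moves=[[[0, 0, -15, 0, 0, 0], [0, 0, -30, 0, 0, 0], [0, 0, -40, 0, 0, 0], [0, 0, -40, 0, 0, 0], [0, 0, -40, 0, 0, 0]]])

```text
time_s: 30.65
position: [0.4001, 0.3385, 0.2138]
tcp_rot: [[-0.293, 0.956, -0.001], [0.956, 0.293, -0.0], [-0.0, -0.001, -1.0]]
force: [1.0, -0.7, -0.6]
opening: 1.0
grasp_force: 0.0
```

play_rows(moves=[[[0, 0, -30, 0, 0, 0], [0, 0, -15, 0, 0, 0], [0, 0, 0, 0, 0, 0], [0, 0, 0, 0, 0, 0], [0, 0, 0, 0, 0, 0]]])

```text
time_s: 31.15
position: [0.3996, 0.3382, 0.2559]
tcp_rot: [[-0.293, 0.956, -0.003], [0.956, 0.293, -0.001], [-0.001, -0.003, -1.0]]
force: [-0.9, 0.3, -0.8]
opening: 0.999
grasp_force: 0.0
```

```bash
python3 -c "
from h import *
go(.4007,.3387,.25,107)
s=bot.capture('scene');cv2.imwrite('pics/s11.png',cv2.resize(s['image'][120:300,180:360],(560,560),interpolation=cv2.INTER_CUBIC))"
```

```text
pos [0.3996 0.3382 0.2559] psi 107.02 q [28.  21.1 95.1 -0.  64.  11. ] F [-0.9  0.3 -0.8] open 87.0 grip 0.0 t 31.1 tiltz [-0.003 -0.001 -1.   ]
tool shift mm [0.1 1.2 5.9] turn about tool z rad 0.0
```

View pics/s11.png

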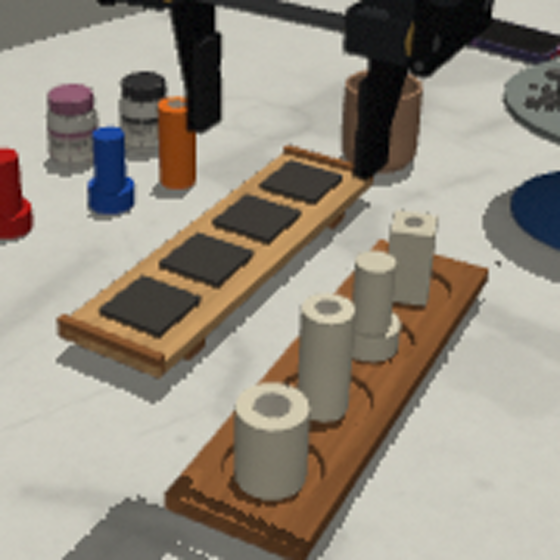

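All four props stand upright in the wells, left to right: wide (271,445), tall (326,360), stepped (375,310) and square (413,258). The tiles are empty, the look-alikes haven't moved and the gripper is clear.

```bash
python3 -c "
from rig import bot
print(bot.hand_in())"
```

```text
the job is handed in; nothing more can be done
None
```

The job is handed in: all four props stand upright in the rack in reverse order (wide, tall, stepped, square from left to right), finished at about 31 s with the gripper clear and the look-alikes left alone.

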